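# Clamp the case and start the marking run

## Task

Set the marking station going, using only closed fingers to press: first push the raised hold-down bar on the jig all the way down over the silver case, then push the raised half of the big rocker on the extractor switch box fully down so that it stays over, and then press the large round start button fully in and let it come back up. Do not press the small square stop key, do not pick anything up, and leave the case in the jig and the loose things on the bench where they are.

Things in the scene. Friction and masses are not known exactly. Their poses are not given: they have to be found in the camera images.
- jig: Fixed aluminium jig plate, 150 x 110 x 12 mm, with dark locating rails up to 20 mm high round a flat silver case and two dark hinge cheeks up to 38 mm high at its +x end. Origin at the centre of its underside; x along the 150 mm length towards the hinge, z up. It is fixed to the bench, but stands at different places and turned up to 0.35 rad; it, the switch box and the start box may be in any left-to-right order.
- clamp_hinge (a point): Middle of the hinge axis of the hold-down bar, at (62, 0, 26.5) mm in the jig frame; the axis runs along the jig's y.
- clamp (a joint): Angle (rad) of the steel hold-down bar, a flat bar 36 mm wide, 5 mm thick, 95 mm long from its hinge. 0 = all the way down: level, pointing along the jig's -x, its upper face 29 mm above the bench and 2 mm clear above the case; it grows as the bar rises about the hinge. It starts at 0.6 to 0.9, free end up. A stiff hinge: it stays where it is left, and needs about 3 N down at 45 mm from the hinge; hard stop at 0.
- clamp_tip (a point): Middle of the free end edge of the hold-down bar, on its upper face, 95 mm from the hinge; it moves with the bar.
- case_mid (a point): Centre of the loose silver aluminium case, 100 x 60 x 10 mm, 0.12 kg, lying flat in the jig between the rails, 2 mm play each way; long side along the jig's x.
- switchbox: Fixed dark blue extractor switch box, 110 x 80 x 45 mm, with one large grey V-shaped rocker in its top. Origin at the centre of its underside, x along the 110 mm length and along the rocker, z up. Turned up to 0.35 rad.
- rocker (a joint): Angle (rad) of the rocker, pivot across the box along its y at 49 mm above the bench over the box's centre, each half 28 mm long and 34 mm wide, 8 mm thick. 0 = off, as at the start: the half towards the box's -x is level and the half towards +x stands up at 0.44. 0.44 = on: the +x half is pressed level, its upper face 53 mm above the bench, and the -x half stands up. It stays where it is left; about 3 N at the outer end moves it; hard stops at both ends.
- rocker_pad (a point): Point on the upper face of the rocker half that is raised at the start, 20 mm out from the pivot, midway across; it moves with the rocker and is the spot to press.
- startbox: Fixed dark blue start box, 90 x 150 x 50 mm high, with the large round start button towards its +y end and the small square stop key towards its -y end, both black in steel collars. Origin at the centre of its underside, y along the 150 mm length, z up. Turned up to 0.35 rad.
- start (a joint): Travel (m) of the large round start button, 42 mm across: 0 = up, 0.008 = fully in. A spring brings it back; about 6 N fully in.
- start_top (a point): Centre of the upper face of the start button, 74 mm above the bench when up; its collar's rim is 62 mm above the bench and 58 mm across.
- stop (a joint): Travel (m) of the small square stop key, 24 x 24 mm: 0 = up, 0.006 = fully in. Not to be pressed.
- stop_top (a point): Centre of the upper face of the stop key, 68 mm above the bench, 78 mm from the start button's centre.
- stack: Loose bystander: a stack of four silver cases in one piece, 100 x 60 x 40 mm, on the bench beyond the work. Origin at the centre of its underside.
- lenscap: Loose bystander: black round lens cap, 60 mm across, 14 mm high, to the robot's left of the work. Origin at the centre of its underside.
- driver: Loose bystander: screwdriver lying on the bench to the robot's right of the work. Origin at its underside.
- jar: Loose bystander: small jar, 48 mm across, 70 mm high, on the bench beyond the work. Origin at the centre of its underside.
There are look-alikes about, which are no part of the job. Leave any orange look-alike of the jig alone. Leave any red look-alike of the switchbox alone.

How it is judged:
By the outcome, as a careful person would: the job done as asked, in the order asked, and still so for the second after the job is handed in, with the robot touching nothing.
It also fails if it takes over 64 s, if anything falls off the work surface, if the arm or the gripper's body presses on something with over 40 N, if the wrist force passes 120 N, or if a joint passes its speed limit or range.

## Robot

A 6-joint arm with a two-finger parallel gripper is mounted at the origin on the work surface. World frame = base frame: x ahead of the robot, y to its left, z up, the work surface at z = 0. Lengths are in mm, angles in rad, forces in N, time in s.
With the tool pointing down it reaches from about 350 to 775 mm from the base axis. Payload 7.3 kg.
Tool frame: the origin (TCP) lies on the front face of the gripper's body, between the roots of the fingers; the fingertips stand 66 mm ahead of it and the grasp point (between the pads) lies 47 mm ahead of it; z points along the fingers, y is the line along which they close (so a half turn about z gives the same grasp; the last joint's range is limited). The gripper opens to 92 mm and grips with 3 to 60 N. Pads are 19 mm wide; open, the fingers measure 130 mm over their backs; the gripper's body (75 mm by 190 mm) begins 47 mm behind the grasp point.
Start: joints at [1.191, 0.342, 1.524, -0, 1.275, -0.146], TCP at [121.611, 510.734, 292.241] pointing down, gripper open.
Joint ranges: [-2.53, 2.53], [-0.77, 2.02], [0.04, 2.7], [-1, 4.14], [0.28, 2.66], [-3.11, 3.11]. Speed limits (rad/s): [2.57, 2.57, 3.14, 3.14, 3.14, 3.14].

## Interface

Orientations are given as a rotation vector (axis times angle).
In Python, from bench import sense, eyes, manip gives the robot as it stands.
- The arm moves only by the shell command python3 -m inch 'ROWS' [FORCE]. ROWS is JSON, a list of rows, each a list of 3 entries, a list of its own where there are three numbers: the shift along the world's x, y, z scaled (see below), then the turn, a rotation vector about the world's x, y, z scaled (see below), then the opening, from -1 (shut) to 1 (fully open). In form: [[[dx, dy, dz], [rx, ry, rz], grip], ...]. A call has exactly 5 rows; each row is the pose to reach, as a shift and turn from the pose commanded when the call began; what a row does not reach only later rows make up. The controller multiplies each number of a shift by 80 mm and each number of a turn by pi/4 rad. A row lasts 1/8 s, in which the tool goes at most 62.5 mm and 10.7 degrees, less where a joint would pass 70% of its speed; a pose out of reach is approached as far as the arm can. A call with a number of a shift or a turn outside -1 to 1 is refused whole. A call with a gripper value outside its range is refused whole. The fingers move at their own pace and stop on an object; FORCE is the grip in N (left out, the last holds). Time passes only in rows, so rows that repeat a pose let the fingers close, or fill a call up. It gives the time, the measured TCP pose, the force, the opening and the grip force at its end, in the units of the state.
- sense(): the state, without advancing time (a new reading comes with each control period).
- eyes.get_image(name): name is "scene" or "top" or "wrist"; returns (picture, depth): 400x640x3 uint8, red, green, blue; 400x640 float32, mm along the optical axis (not along the pixel's ray), 0 where there is no reading.
- eyes.get_calibration(name): a dict with "fx", "fy", "cx", "cy" (pixels), "pose" (4x4, takes a point from camera to world coordinates); the wrist camera has in their place "T_tool_cam" (4x4, takes a point from camera to tool coordinates, whose origin is the TCP and whose axes are the flange's). Camera axes: x right, y up, looking along -z (the intrinsics and any distortion apply to the point x, -y, -z); pixel columns grow to the right and rows downward; lengths in mm; the calibration is good to about 2 mm. A picture is of the moment at which its call begins: read the wrist's pose just before it. get_calibration takes no time and is no camera call.
- manip.job_done(): hands the job in; it is judged then, once.
The state is a dict: "time": time; "qpos": joint angles; "joint_velocities": joint speeds; "tau": joint torques, N m; "eef_pos": TCP position; "orientation": TCP orientation; "wrist_force": force on the tool from outside, world axes, zero at the start; "ft_torque": the same for the moment, N m; "gripper_width": finger opening in mm; "grip_force": force on a finger pad.
Only numpy, scipy, OpenCV 4.12 (cv2) and the standard library are available. Lean on these libraries where they do the work, as an engineer would, in place of code of your own. Each camera call takes 0.05 s, during which the arm holds its last target. There are 200 camera calls.

## Working session

There is one attempt and no reset: what is moved stays moved. The work goes in short steps, Python scripts to look and compute and a shell command to move; the robot and the scene stay as the last step left them, time stands still between calls to the robot, and variables do not carry over. Pictures are saved under pics/ and viewed, at most 10 in all, crops included, and the job is handed in when it is done.

```bash
mkdir -p pics
cat > h.py <<'E'
import numpy as np, cv2
from bench import sense, eyes, manip
def grab(n):
    im,d=eyes.get_image(n); c=eyes.get_calibration(n); return im,d,c
def world(c,u,v,d):
    u,v,d=map(np.asarray,(u,v,d)); P=np.stack([(u-c['cx'])/c['fx']*d,-(v-c['cy'])/c['fy']*d,-d,np.ones_like(d*1.0)],-1)
    return (P@np.array(c['pose']).T)[...,:3]
E
python3 - <<'E'
from h import *
for n in('top','scene'):
    im,d,c=grab(n); cv2.imwrite(f'pics/{n}0.png',im[:,:,::-1]); np.savez(f'{n}0.npz',im=im,d=d)
    print(n,{k:np.round(v,3).tolist() if k=='pose' else v for k,v in c.items()})
s=sense(); print(s['time'],s['eef_pos'],s['orientation'],s['wrist_force'],s['gripper_width'])
E
```

```text
top {'fx': 414.9543051955268, 'fy': 414.9543051955268, 'cx': 321.89098500155916, 'cy': 201.0986832533807, 'pose': [[-0.004, 0.972, -0.235, 290.266], [-1.0, -0.003, 0.003, -9.547], [0.002, 0.235, 0.972, 1160.64], [0.0, 0.0, 0.0, 1.0]]}
scene {'fx': 436.0789968096203, 'fy': 436.0789968096203, 'cx': 323.90272976233206, 'cy': 198.85417408895063, 'pose': [[-0.002, -0.587, 0.81, 1482.441], [1.0, 0.009, 0.009, -6.165], [-0.013, 0.81, 0.587, 768.985], [0.0, 0.0, 0.0, 1.0]]}
0.1 [121.50880672 510.48052685 291.59419932] [-3.66440781e-01 -3.11976786e+00  2.09995067e-03] [ 0.21304069 -0.32815839  0.08697402] 91.67664015070108
```

View pics/top0.png

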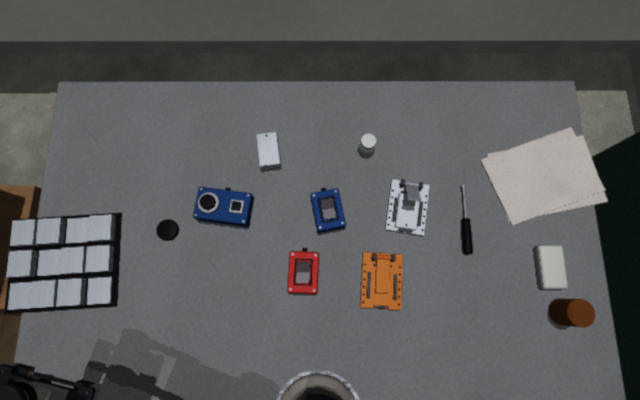

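View pics/scene0.png

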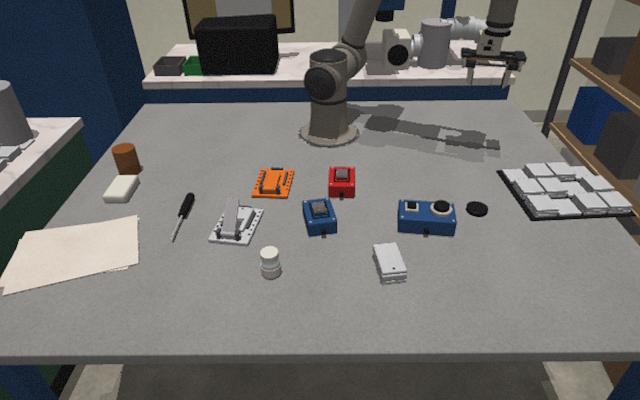

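Top view: the start box is at (223,206), the blue switch box at (327,210), and the silver jig at (408,207) with its hinge at the far end. The orange and red look-alikes sit nearer the robot.

```bash
cat > m.py <<'E'
from h import *
z=np.load('top0.npz'); im,d=z['im'],z['d']; c=eyes.get_calibration('top')
V,U=np.mgrid[0:400,0:640]; W=world(c,U,V,d)
cr=im[165:250,180:450]; cv2.imwrite('pics/crop.png',cv2.resize(cr[:,:,::-1],(0,0),fx=2.95,fy=2.95,interpolation=cv2.INTER_CUBIC))
print('table z',np.median(W[260:300,200:270,2]))
hsv=cv2.cvtColor(im,cv2.COLOR_RGB2HSV)
blue=cv2.inRange(hsv,(100,120,40),(125,255,255))
for nm,(u0,u1,v0,v1),zt in(('start',(185,262,175,240),50),('switch',(300,355,175,245),45)):
    m=np.zeros_like(blue); m[v0:v1,u0:u1]=blue[v0:v1,u0:u1]
    m[np.abs(W[...,2]-zt)>7]=0
    p=W[m>0]; r=cv2.minAreaRect(p[:,:2].astype(np.float32)); print(nm,len(p),np.median(p[:,2]),r, cv2.boxPoints(r).round().tolist())
# jig: everything above 7mm
m=np.zeros(blue.shape,bool); m[170:245,380:435]=True
q=W[m&(W[...,2]>6)&(W[...,2]<18)]; r=cv2.minAreaRect(q[:,:2].astype(np.float32)); print('jig',r)
for nm,b,lo in(('bar',m,42),):
    q=W[b&(W[...,2]>lo)]; print(nm,len(q)); print(q[np.argsort(-q[:,2])][::6].round())
rk=(slice(185,240),slice(305,350)); s=W[rk].reshape(-1,3); s=s[s[:,2]>51]; print('rocker hi'); print(s[np.argsort(-s[:,2])][::8].round())
s=W[180:235,190:260].reshape(-1,3); a=s[(s[:,2]>70)]; print('btn',len(a),a.mean(0),np.ptp(a,axis=0)); 
a=s[(s[:,2]>64)&(s[:,2]<70)]; print('64-70',a.round()[::4])
E
python3 m.py
```

```text
table z -0.6382336406900322
start 1059 49.53439532615971 ((549.1202392578125, 262.408935546875), (148.61566162109375, 89.87772369384766), 82.3432388305664) [[495.0, 195.0], [584.0, 183.0], [604.0, 330.0], [514.0, 342.0]]
switch 684 44.01714329763195 ((537.7860717773438, -27.911407470703125), (109.02166748046875, 78.51126098632812), 10.965190887451172) [[477.0, 0.0], [492.0, -77.0], [599.0, -56.0], [584.0, 21.0]]
jig ((551.1361694335938, -269.51983642578125), (139.9273223876953, 191.20530700683594), 80.2462387084961)
bar 195
[[ 290.  -10. 1161.]
 [ 290.  -10. 1161.]
 [ 290.  -10. 1161.]
 [ 550. -261.   97.]
 [ 550. -264.   97.]
 [ 550. -248.   95.]
 [ 550. -240.   94.]
 [ 554. -243.   93.]
 [ 548. -265.   92.]
 [ 557. -258.   90.]
 [ 557. -261.   88.]
 [ 561. -261.   86.]
 [ 561. -264.   84.]
 [ 567. -241.   83.]
 [ 565. -254.   82.]
 [ 571. -245.   78.]
 [ 571. -248.   77.]
 [ 569. -267.   75.]
 [ 575. -246.   73.]
 [ 576. -252.   71.]
 [ 576. -258.   69.]
 [ 577. -269.   67.]
 [ 580. -270.   65.]
 [ 581. -254.   64.]
 [ 584. -257.   62.]
 [ 587. -244.   59.]
 [ 585. -274.   57.]
 [ 
[... 611 characters left out ...]
 52.]
 [ 536.  -26.   52.]
 [ 525.  -18.   52.]
 [ 511.  -21.   52.]
 [ 508.  -21.   52.]
 [ 520.  -37.   51.]
 [ 556.  -46.   51.]]
btn 203 [527.96482341 265.87316761 175.14930621] [ 281.5556943   328.62149765 1090.63921758]
64-70 [[579. 306.  65.]
 [573. 292.  68.]
 [567. 315.  69.]
 [556. 288.  68.]
 [553. 226.  67.]
 [553. 215.  66.]
 [550. 228.  70.]
 [551. 212.  65.]
 [548. 220.  65.]
 [546. 234.  64.]
 [545. 220.  67.]
 [545. 209.  65.]
 [542. 233.  67.]
 [542. 217.  68.]
 [539. 314.  69.]
 [539. 230.  69.]
 [539. 217.  67.]
 [537. 315.  64.]
 [536. 233.  67.]
 [536. 222.  69.]
 [537. 212.  66.]
 [534. 300.  69.]
 [535. 290.  64.]
 [534. 222.  68.]
 [533. 211.  69.]
 [529. 287.  64.]]
```

View pics/crop.png

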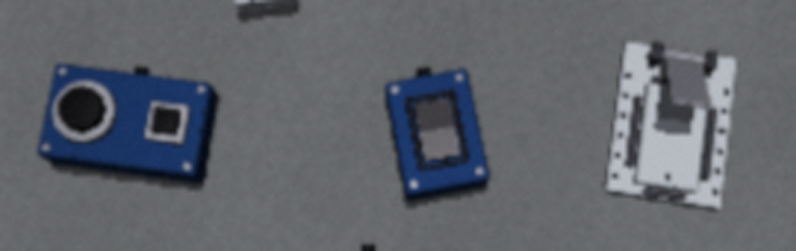

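```bash
cat > m2.py <<'E'
from h import *
from scipy.spatial.transform import Rotation as R
z=np.load('top0.npz'); im,d=z['im'],z['d']; c=eyes.get_calibration('top')
V,U=np.mgrid[0:400,0:640]
P=np.array(c['pose'])
def plane(u,v,h):
    a=world(c,u,v,np.ones_like(np.asarray(u,float))); o=P[:3,3]; r=a-o; return o+r*((h-o[2])/r[...,2])[...,None]
g=cv2.cvtColor(im,cv2.COLOR_RGB2GRAY); hsv=cv2.cvtColor(im,cv2.COLOR_RGB2HSV)
roi=np.zeros(g.shape,np.uint8); roi[172:242,380:436]=1
m=((g>130)&(roi>0)).astype(np.uint8); print('jig px',m.sum(),'grey bench',np.median(g[260:300,200:270]))
m=cv2.morphologyEx(m,cv2.MORPH_CLOSE,np.ones((5,5)))
k=max(cv2.findContours(m,0,1)[0],key=cv2.contourArea)[:,0].astype(float)
r=cv2.minAreaRect(plane(k[:,0],k[:,1],12.)[:,:2].astype(np.float32)); print('jig',r,cv2.boxPoints(r).round().tolist())
# dark round button & stop by ray to top height
for nm,(u0,u1,v0,v1),h in(('start',(197,220,190,213),74.),('stop',(228,244,198,214),68.)):
    s=np.zeros(g.shape,np.uint8); s[v0:v1,u0:u1]=((g[v0:v1,u0:u1]<60)&(hsv[v0:v1,u0:u1,1]<110))
    k=max(cv2.findContours(s,0,1)[0],key=cv2.contourArea)[:,0].astype(float); q=plane(k[:,0],k[:,1],h)[:,:2].astype(np.float32)
    print(nm,cv2.minAreaRect(q))
W=world(c,U,V,d); b=(roi>0)&(W[...,2]>42)&(W[...,2]<120); q=W[b]
q=q[q[:,0]<600]; print('bar mean',q.mean(0)); A=np.c_[q[:,:2],np.ones(len(q))]; co=np.linalg.lstsq(A,q[:,2],rcond=None)[0]; print('bar slope',np.arctan(np.hypot(*co[:2])),'dir',np.arctan2(-co[1],-co[0]),'yrange',np.percentile(q[:,1],[3,97]),'tip',q[q[:,2]>90].mean(0))
print(R.from_rotvec(sense()['orientation']).as_matrix().round(3))
E
python3 m2.py
```

```text
jig px 1199 grey bench 104.0
jig ((552.5122680664062, -255.9024658203125), (110.14988708496094, 149.8984832763672), 80.23682403564453) [[469.0, -297.0], [617.0, -323.0], [636.0, -214.0], [488.0, -189.0]]
start ((553.1749267578125, 295.6004638671875), (39.89788818359375, 37.48223876953125), 47.40492630004883)
stop ((543.2490844726562, 219.6517791748047), (22.143342971801758, 19.404844284057617), 89.80139923095703)
bar mean [ 571.28684544 -257.62048688   74.25822359]
bar slope 0.8120462740792965 dir -0.16293310566462763 yrange [-275.31353895 -239.42956542] tip [ 551.79549342 -253.91498563   94.78455984]
[[-0.973  0.232 -0.001]
 [ 0.232  0.973 -0.001]
 [ 0.    -0.001 -1.   ]]
```

```bash
python3 -m inch '[[[0.2,-0.2,0],[0,0,0.08],-1],[[0.4,-0.4,0],[0,0,0.08],-1],[[0.6,-0.6,0],[0,0,0.08],-1],[[0.8,-0.8,0],[0,0,0.08],-1],[[1,-1,0],[0,0,0.08],-1]]' 20
python3 -m inch '[[[0.2,-0.2,0],[0,0,0],-1],[[0.4,-0.4,0],[0,0,0],-1],[[0.6,-0.6,0],[0,0,0],-1],[[0.8,-0.8,0],[0,0,0],-1],[[1,-1,0],[0,0,0],-1]]'
python3 -m inch '[[[0.2,-0.2,0],[0,0,0],-1],[[0.4,-0.4,0],[0,0,0],-1],[[0.6,-0.6,0],[0,0,0],-1],[[0.8,-0.8,0],[0,0,0],-1],[[1,-1,0],[0,0,0],-1]]'
```

```text
time: 0.72
eef_pos: [202.0, 430.0, 291.9]
orientation: [-0.268, -3.13, 0.001]
wrist_force: [0.9, 0.2, 0.4]
gripper_width: 46.4
grip_force: 0.0
time: 1.35
eef_pos: [281.9, 350.1, 291.9]
orientation: [-0.268, -3.13, 0.001]
wrist_force: [-0.0, 0.7, -0.6]
gripper_width: 0.8
grip_force: 0.0
time: 1.98
eef_pos: [361.9, 270.1, 292.0]
orientation: [-0.268, -3.13, 0.0]
wrist_force: [0.4, 0.1, 0.6]
gripper_width: 0.8
grip_force: 0.0
```

```bash
python3 -m inch '[[[0.2,-0.2,0],[0,0,0],-1],[[0.4,-0.4,0],[0,0,0],-1],[[0.6,-0.6,0],[0,0,0],-1],[[0.8,-0.8,0],[0,0,0],-1],[[1,-1,0],[0,0,0],-1]]'
python3 -m inch '[[[0.2,-0.2,0],[0,0,0],-1],[[0.4,-0.4,0],[0,0,0],-1],[[0.6,-0.6,0],[0,0,0],-1],[[0.8,-0.8,0],[0,0,0],-1],[[1,-1,0],[0,0,0],-1]]'
python3 -m inch '[[[0.1,-0.2,0],[0,0,0],-1],[[0.2,-0.4,0],[0,0,0],-1],[[0.3,-0.6,0],[0,0,0],-1],[[0.4,-0.8,0],[0,0,0],-1],[[0.55,-1,0],[0,0,0],-1]]'
python3 -m inch '[[[0,-0.2,0],[0,0,0],-1],[[0,-0.4,0],[0,0,0],-1],[[0,-0.6,0],[0,0,0],-1],[[0,-0.8,0],[0,0,0],-1],[[0,-1,0],[0,0,0],-1]]'
python3 -m inch '[[[0,-0.2,-0.1],[0,0,0],-1],[[0,-0.4,-0.2],[0,0,0],-1],[[0,-0.6,-0.3],[0,0,0],-1],[[0,-0.8,-0.4],[0,0,0],-1],[[0,-1,-0.5],[0,0,0],-1]]'
python3 -m inch '[[[0,-0.2,-0.1],[0,0,0],-1],[[0,-0.4,-0.2],[0,0,0],-1],[[0,-0.6,-0.3],[0,0,0],-1],[[0,-0.8,-0.4],[0,0,0],-1],[[0,-1,-0.5],[0,0,0],-1]]'
python3 -m inch '[[[0,-0.2,0],[0,0,0],-1],[[0,-0.4,0],[0,0,0],-1],[[0,-0.6,0],[0,0,0],-1],[[0,-0.6,0],[0,0,0],-1],[[0,-0.6,0],[0,0,0],-1]]'
python3 - <<'E'
from h import *
im,d,c=grab('wrist'); cv2.imwrite('pics/w1.png',im[:,:,::-1]); s=sense(); print(s['eef_pos'],s['orientation'],s['qpos'])
E
```

```text
time: 2.6
eef_pos: [441.9, 190.1, 291.9]
orientation: [-0.268, -3.129, 0.0]
wrist_force: [0.9, -0.2, 0.4]
gripper_width: 0.3
grip_force: 0.0
time: 3.22
eef_pos: [522.6, 109.8, 292.1]
orientation: [-0.268, -3.13, -0.0]
wrist_force: [0.3, -0.6, 0.2]
gripper_width: 0.7
grip_force: 0.0
time: 3.85
eef_pos: [566.1, 29.7, 292.4]
orientation: [0.268, 3.13, 0.0]
wrist_force: [0.5, -0.1, -0.2]
gripper_width: 0.5
grip_force: 0.0
time: 4.47
eef_pos: [565.5, -50.3, 292.4]
orientation: [0.268, 3.13, 0.0]
wrist_force: [-0.6, -0.3, 0.1]
gripper_width: 0.6
grip_force: 0.0
time: 5.1
eef_pos: [565.6, -130.3, 251.5]
orientation: [-0.268, -3.13, -0.0]
wrist_force: [-0.3, -0.2, 0.1]
gripper_width: 0.6
grip_force: 0.0
time: 5.72
eef_pos: [565.6, -210.3, 211.7]
orientation: [0.268, 3.13, 0.0]
wrist_force: [-0.7, -0.2, -0.0]
gripper_width: 0.0
grip_force: 0.0
time: 6.35
eef_pos: [565.6, -257.0, 212.3]
orientation: [-0.268, -3.13, -0.001]
wrist_force: [-0.8, 0.8, 0.2]
gripper_width: 0.2
grip_force: 0.0
[ 565.63107821 -256.7767815   212.32234545] [-2.67584055e-01 -3.13013243e+00 -5.59745330e-04] [-5.49571594e-01  5.84248056e-01  1.35538978e+00  3.20652725e-04
  1.20215337e+00 -1.94992518e+00]
```

View pics/w1.png

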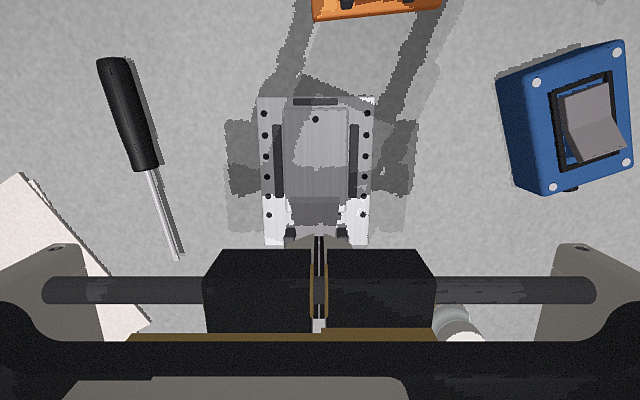

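The wrist view shows the fingers centred over the bar at about x=318. The switch box is at (575,115) with its raised half on the far side, so I'm pressing down.

```bash
python3 -m inch '[[[0,0,-0.1],[0,0,0],-1],[[0,0,-0.2],[0,0,0],-1],[[0,0,-0.3],[0,0,0],-1],[[0,0,-0.4],[0,0,0],-1],[[0,0,-0.5],[0,0,0],-1]]'
python3 -m inch '[[[0,0,-0.1],[0,0,0],-1],[[0,0,-0.2],[0,0,0],-1],[[0,0,-0.3],[0,0,0],-1],[[0,0,-0.4],[0,0,0],-1],[[0,0,-0.5],[0,0,0],-1]]'
python3 -m inch '[[[0,0,-0.08],[0,0,0],-1],[[0,0,-0.16],[0,0,0],-1],[[0,0,-0.24],[0,0,0],-1],[[0,0,-0.3],[0,0,0],-1],[[0,0,-0.36],[0,0,0],-1]]'
```

```text
time: 7.02
eef_pos: [565.6, -257.2, 171.6]
orientation: [-0.268, -3.13, -0.0]
wrist_force: [-0.6, -1.0, 0.8]
gripper_width: 0.1
grip_force: 0.0
time: 7.65
eef_pos: [565.6, -257.3, 131.9]
orientation: [0.268, 3.13, -0.0]
wrist_force: [-0.2, 0.2, 2.0]
gripper_width: 0.5
grip_force: 0.9
time: 8.28
eef_pos: [565.5, -257.2, 103.1]
orientation: [-0.268, -3.13, -0.0]
wrist_force: [-0.3, 0.1, 2.3]
gripper_width: 0.4
grip_force: 1.0
```

```bash
python3 -m inch '[[[0,0,-0.03],[0,0,0],-1],[[0,0,-0.06],[0,0,0],-1],[[0,0,-0.09],[0,0,0],-1],[[0,0,-0.1],[0,0,0],-1],[[0,0,-0.1],[0,0,0],-1]]'
python3 -m inch '[[[0,0,-0.01],[0,0,0],-1],[[0,0,-0.01],[0,0,0],-1],[[0,0,-0.02],[0,0,0],-1],[[0,0,-0.02],[0,0,0],-1],[[0,0,-0.02],[0,0,0],-1]]'
```

```text
time: 8.9
eef_pos: [565.7, -257.3, 95.4]
orientation: [0.268, 3.13, 0.0]
wrist_force: [0.1, -0.2, 0.4]
gripper_width: 0.2
grip_force: 0.0
time: 9.52
eef_pos: [565.8, -257.3, 94.7]
orientation: [0.268, 3.129, -0.0]
wrist_force: [-2.5, 1.0, 6.8]
gripper_width: 0.5
grip_force: 3.5
```

```bash
python3 -m inch '[[[0,0,-0.01],[0,0,0],-1],[[0,0,-0.01],[0,0,0],-1],[[0,0,-0.015],[0,0,0],-1],[[0,0,-0.015],[0,0,0],-1],[[0,0,-0.015],[0,0,0],-1]]'
```

```text
time: 10.15
eef_pos: [565.8, -257.3, 94.6]
orientation: [0.268, 3.129, -0.001]
wrist_force: [-4.8, 2.5, 14.5]
gripper_width: 0.2
grip_force: 7.1
```

Position stopped at the hard stop while the force rose, so the bar is down. Next is the rocker.

```bash
python3 -m inch '[[[0,0,0.2],[0,0,0],-1],[[0,0,0.4],[0,0,0],-1],[[0,0,0.6],[0,0,0],-1],[[0,0,0.8],[0,0,0],-1],[[0,0,1],[0,0,0],-1]]'
python3 -m inch '[[[0,0.2,0],[0,0,0.1],-1],[[0,0.4,0],[0,0,0.2],-1],[[0,0.6,0],[0,0,0.3],-1],[[0,0.8,0],[0,0,0.4],-1],[[0,1,0],[0,0,0.46],-1]]'
python3 -m inch '[[[0,0.2,0],[0,0,0],-1],[[0,0.4,0],[0,0,0],-1],[[0,0.6,0],[0,0,0],-1],[[0,0.8,0],[0,0,0],-1],[[0,1,0],[0,0,0],-1]]'
python3 -m inch '[[[0,0.2,0],[0,0,0],-1],[[-0.05,0.4,0],[0,0,0],-1],[[-0.1,0.6,0],[0,0,0],-1],[[-0.13,0.8,0],[0,0,0],-1],[[-0.13,0.91,0],[0,0,0],-1]]'
python3 - <<'E'
from h import *
im,d,c=grab('wrist'); cv2.imwrite('pics/w2.png',im[:,:,::-1]); s=sense(); print(s['eef_pos'])
im,d,c=grab('scene'); cv2.imwrite('pics/s2.png',cv2.resize(im[160:280,180:480,::-1],(750,300)))
E
```

```text
time: 10.78
eef_pos: [565.6, -257.3, 173.8]
orientation: [0.268, 3.13, -0.0]
wrist_force: [0.8, 0.8, 0.1]
gripper_width: 0.7
grip_force: 0.0
time: 11.4
eef_pos: [565.7, -176.7, 173.2]
orientation: [-0.301, 3.127, -0.0]
wrist_force: [0.7, -0.8, 0.5]
gripper_width: 0.3
grip_force: 0.0
time: 12.02
eef_pos: [565.6, -96.2, 172.6]
orientation: [0.298, -3.127, -0.0]
wrist_force: [0.3, 0.3, 0.1]
gripper_width: 0.4
grip_force: 0.0
time: 12.65
eef_pos: [555.0, -23.3, 172.7]
orientation: [0.3, -3.127, -0.0]
wrist_force: [1.1, 0.5, -0.5]
gripper_width: 0.5
grip_force: 0.0
[555.10069085 -22.74738408 172.72177496]
```

View pics/w2.png

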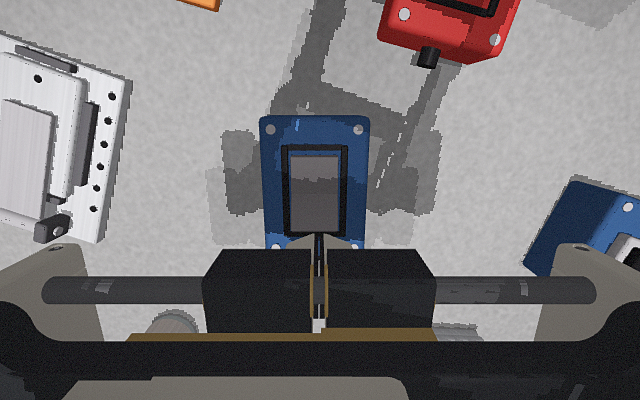

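View pics/s2.png

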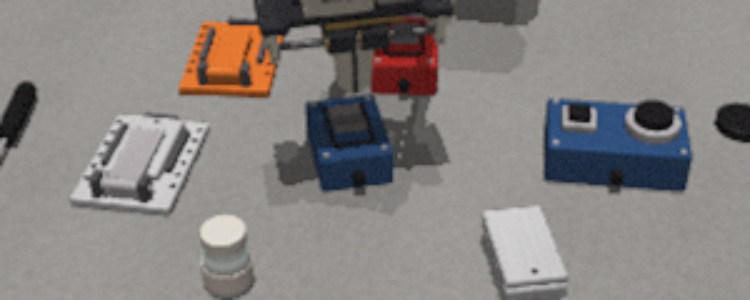

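The bar lies flat in the scene view (jig at (140,160) in the crop). In the wrist view the rocker box is centred at about x=315, right under the fingers.

```bash
python3 -m inch '[[[0,-0.02,-0.1],[0,0,0],-1],[[0,-0.02,-0.2],[0,0,0],-1],[[0,-0.02,-0.3],[0,0,0],-1],[[0,-0.02,-0.4],[0,0,0],-1],[[0,-0.02,-0.48],[0,0,0],-1]]'
python3 -m inch '[[[0,0,-0.04],[0,0,0],-1],[[0,0,-0.08],[0,0,0],-1],[[0,0,-0.12],[0,0,0],-1],[[0,0,-0.16],[0,0,0],-1],[[0,0,-0.19],[0,0,0],-1]]'
python3 -m inch '[[[0,0,-0.005],[0,0,0],-1],[[0,0,-0.01],[0,0,0],-1],[[0,0,-0.015],[0,0,0],-1],[[0,0,-0.015],[0,0,0],-1],[[0,0,-0.015],[0,0,0],-1]]'
```

```text
time: 13.38
eef_pos: [555.1, -26.1, 133.5]
orientation: [0.298, -3.127, -0.0]
wrist_force: [-0.8, -0.2, -0.1]
gripper_width: 0.2
grip_force: 0.0
time: 14.0
eef_pos: [555.5, -26.2, 119.1]
orientation: [-0.299, 3.127, -0.001]
wrist_force: [2.6, 0.3, 3.5]
gripper_width: 0.3
grip_force: 1.8
time: 14.62
eef_pos: [555.4, -26.2, 118.7]
orientation: [-0.298, 3.127, -0.0]
wrist_force: [1.0, 1.1, 10.1]
gripper_width: 0.4
grip_force: 5.0
```

```bash
python3 -m inch '[[[0,0,-0.01],[0,0,0],-1],[[0,0,-0.02],[0,0,0],-1],[[0,0,-0.02],[0,0,0],-1],[[0,0,-0.02],[0,0,0],-1],[[0,0,-0.02],[0,0,0],-1]]'
python3 -m inch '[[[0,0,0.1],[0,0,0],-1],[[0,0,0.3],[0,0,0],-1],[[0,0,0.5],[0,0,0],-1],[[0,0,0.7],[0,0,0],-1],[[0,0,0.8],[0,0,0],-1]]'
python3 -m inch '[[[0,0.2,0],[0,0,-0.1],-1],[[0,0.4,0],[0,0,-0.2],-1],[[0,0.6,0],[0,0,-0.3],-1],[[0,0.8,0],[0,0,-0.4],-1],[[0,1,0],[0,0,-0.41],-1]]'
python3 -m inch '[[[0,0.2,0],[0,0,0],-1],[[0,0.4,0],[0,0,0],-1],[[0,0.6,0],[0,0,0],-1],[[0,0.8,0],[0,0,0],-1],[[0,1,0],[0,0,0],-1]]'
python3 - <<'E'
from h import *
im,d,c=grab('top'); cv2.imwrite('pics/t3.png',cv2.resize(im[170:250,180:450,::-1],(780,231)));im,d,c=grab('scene'); a=cv2.resize(im[190:250,280:480,::-1],(780,234)); cv2.imwrite('pics/t3.png',np.vstack([cv2.imread('pics/t3.png'),a]))
E
```

```text
time: 15.25
eef_pos: [555.4, -26.2, 118.5]
orientation: [-0.299, 3.126, -0.001]
wrist_force: [-3.7, 1.8, 22.1]
gripper_width: 0.4
grip_force: 10.9
time: 15.88
eef_pos: [555.5, -26.1, 181.7]
orientation: [-0.298, 3.126, -0.001]
wrist_force: [-0.4, 0.5, -0.2]
gripper_width: 0.3
grip_force: 0.0
time: 16.5
eef_pos: [555.1, 54.5, 180.3]
orientation: [-0.206, -3.134, -0.0]
wrist_force: [0.3, -1.0, 0.1]
gripper_width: 0.6
grip_force: 0.0
time: 17.12
eef_pos: [555.2, 135.0, 180.2]
orientation: [0.206, 3.135, 0.0]
wrist_force: [0.6, 0.2, 0.2]
gripper_width: 0.9
grip_force: 0.0
```

View pics/t3.png

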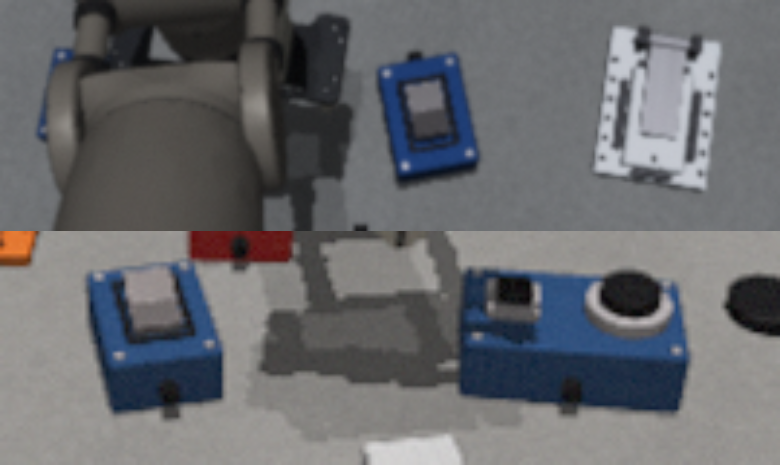

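The rocker is over: in the top view its far half at (425,95) is now lit level and its near half at (432,122) is raised. The bar lies flat at (662,95). On to the start button.

```bash
python3 -m inch '[[[0,0.2,0],[0,0,0],-1],[[0,0.4,0],[0,0,0],-1],[[0,0.6,0],[0,0,0],-1],[[0,0.8,0],[0,0,0],-1],[[0,1,0],[0,0,0],-1]]'
python3 -m inch '[[[0,0.2,0],[0,0,0],-1],[[0,0.4,0],[0,0,0],-1],[[0,0.6,0],[0,0,0],-1],[[0,0.8,0],[0,0,0],-1],[[-0.03,1,0],[0,0,0],-1]]'
python3 -m inch '[[[0,0,-0.1],[0,0,0],-1],[[0,0,-0.2],[0,0,0],-1],[[0,0,-0.3],[0,0,0],-1],[[0,0,-0.4],[0,0,0],-1],[[0,0,-0.45],[0,0,0],-1]]'
python3 -m inch '[[[0,0,-0.03],[0,0,0],-1],[[0,0,-0.06],[0,0,0],-1],[[0,0,-0.09],[0,0,0],-1],[[0,0,-0.12],[0,0,0],-1],[[0,0,-0.15],[0,0,0],-1]]'
```

```text
time: 17.85
eef_pos: [555.2, 215.1, 180.2]
orientation: [-0.206, -3.135, -0.0]
wrist_force: [-0.2, -0.4, -0.8]
gripper_width: 0.6
grip_force: 0.0
time: 18.48
eef_pos: [552.8, 295.0, 180.2]
orientation: [0.207, 3.135, 0.0]
wrist_force: [-0.7, 0.2, 0.1]
gripper_width: 0.4
grip_force: 0.0
time: 19.1
eef_pos: [552.7, 293.6, 143.5]
orientation: [-0.207, -3.134, 0.001]
wrist_force: [0.1, 0.4, -0.4]
gripper_width: 0.4
grip_force: 0.0
time: 19.73
eef_pos: [553.0, 294.0, 132.7]
orientation: [0.207, 3.134, 0.0]
wrist_force: [-1.6, -1.4, 6.0]
gripper_width: 0.1
grip_force: 2.7
```

```bash
python3 -m inch '[[[0,0,-0.01],[0,0,0],-1],[[0,0,-0.02],[0,0,0],-1],[[0,0,-0.03],[0,0,0],-1],[[0,0,-0.03],[0,0,0],-1],[[0,0,-0.03],[0,0,0],-1]]'
```

```text
time: 20.35
eef_pos: [553.0, 294.0, 131.6]
orientation: [0.206, 3.133, 0.001]
wrist_force: [-3.7, -3.1, 12.4]
gripper_width: 0.7
grip_force: 7.0
```

```bash
python3 -m inch '[[[0,0,-0.01],[0,0,0],-1],[[0,0,-0.015],[0,0,0],-1],[[0,0,-0.015],[0,0,0],-1],[[0,0,-0.015],[0,0,0],-1],[[0,0,-0.015],[0,0,0],-1]]'
python3 -m inch '[[[0,0,0.1],[0,0,0],-1],[[0,0,0.3],[0,0,0],-1],[[0,0,0.5],[0,0,0],-1],[[0,0,0.7],[0,0,0],-1],[[0,0,0.9],[0,0,0],-1]]'
python3 -m inch '[[[0,0,0.2],[0,0,0],-1],[[0,0,0.4],[0,0,0],-1],[[0,0,0.5],[0,0,0],-1],[[0,0,0.5],[0,0,0],-1],[[0,0,0.5],[0,0,0],-1]]'
python3 - <<'E'
from h import *
im,d,c=grab('scene'); cv2.imwrite('pics/s4.png',cv2.resize(im[160:285,160:510,::-1],(798,285)))
E
```

```text
time: 20.98
eef_pos: [553.0, 293.9, 131.5]
orientation: [0.206, 3.133, 0.001]
wrist_force: [-6.1, -3.2, 20.2]
gripper_width: 0.6
grip_force: 10.3
time: 21.6
eef_pos: [552.8, 294.0, 201.8]
orientation: [0.207, 3.135, 0.0]
wrist_force: [0.7, 0.2, -0.2]
gripper_width: 0.5
grip_force: 0.0
time: 22.22
eef_pos: [552.5, 293.8, 239.9]
orientation: [-0.207, -3.134, 0.001]
wrist_force: [0.5, 0.2, -0.2]
gripper_width: 0.3
grip_force: 0.0
```

View pics/s4.png

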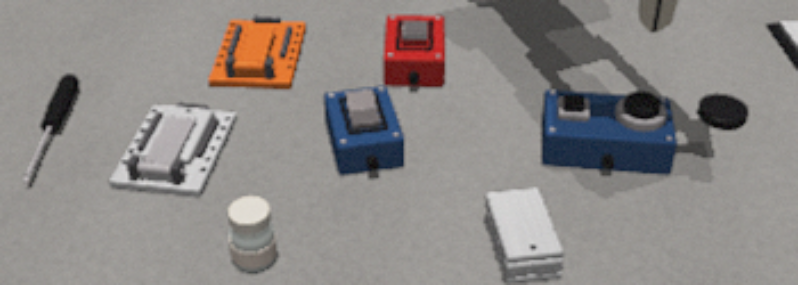

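The bar is down at (170,145), the rocker is over at (362,110), and the start button is back up at (643,105). The bystanders have not moved.

```bash
python3 -c "
from bench import manip
print(manip.job_done())"
```

```text
the job is handed in; nothing more can be done
None
```

I pressed the bar down, then the rocker over, then the start button fully in and let it come back up; the job is handed in at about 22 s, with the stop key and loose things untouched and no verdict returned.

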